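# Slide a primed panel under the holder's sprung flap

### The job

Load the small white panel into the panel holder: press the red lever down with one fingertip so that the blue sprung flap stays open, and while you hold it there use the other fingertip to push the panel under the flap until it is fully home against the back stop; then let the lever up so that the flap comes down on the panel, and move clear. The flap must not touch the panel before it is home, and only push the panel and the lever: do not lift the panel, and leave the paint pots and the palette knife alone.

Things in the scene. Friction and masses are not known exactly. Their poses are not given: they have to be found in the camera images.
- holder: Fixed wooden panel holder. Origin on the table (z 0) straight below the flap's hinge line, mid-width; x is the way the panel is pushed, y left, z up. In this frame, mm: base plate 4 thick (x -152 to 60, y +-43) on which the panel slides; guide rails (inner faces y +-35.5, outer +-41.5, x -150 to -5, up to z 14); then cheeks (x -5 to 60, y 35 to 43 each side, up to z 56). No roof.
- stop (a point): Middle of the front face of the holder's back stop, the wall (top at z 34) that the panel's front edge meets when home; at holder x 55, z 19.
- panel: Loose wooden panel, white face, 90 long (x) x 64 wide (y) x 14 thick, 50 to 100 g, flat on the base plate between the rails (3.5 mm play each side), its x along the holder's x, its front edge 6 to 20 mm short of the shut flap at the start. Origin: centre of its underside. Home: origin at holder x 10, so its rear edge is still 35 mm in front of the hinge line.
- panel_rear (a point): Middle of the panel's rear edge face (the end away from the flap), half way up: the place to push.
- flap: Blue flap and red lever, one rigid piece on a sprung hinge. Origin on the hinge line (holder x 0, y 0, z 46); axes as the holder's when shut. The flap, 64 wide, 3 thick, hangs 36 down across the mouth; it swings only inward (lip towards the stop and up), 1.0 rad to its stop, and springs shut: about 0.1 N m shut, 0.2 N m fully open. Released, it rests on the home panel 0.68 rad open.
- flap_lip (a point): Middle of the flap's lower edge, 36 mm from the hinge line: z 10 when shut, 26.5 fully open, 18 when resting on the panel (panel top: z 18).
- lever_pad (a point): Middle of the red lever's top face. The lever is a flat plate 112 long, 46 wide (holder y 46 to 92), 4 thick. Shut, it slopes up at 1.0 rad, away from the stop; here then x -72, z 88. Pressed down to its stop it lies level, top at z 8, from x -18 to -130, so a fingertip can slide along it holding it down. Held within 5 mm of that height, the panel clears the flap.
- lever_end (a point): Top face of the lever's free end, mid-width: holder x -102, z 135 when shut; x -130, z 8 when fully down; about z 51 when the flap rests on the home panel.
- pot_red: Red paint pot, round, 48 across, 62 tall, upright; origin at the centre of its underside. Bystander.
- pot_blue: Blue paint pot, same size as the red one. Bystander.
- knife: Palette knife 190 long with dark wooden handle, lying flat along its own x axis. Bystander.
Not all that is in view belongs to the job. Of the things shaped like the panel, the wooden one is meant.

How it is judged (in metres and radians):
On the way, in this order (a step that is already met when the one before it is completed fails the run):
1. the flap is held open by a finger on the lever while the panel is still outside (z of flap_lip in the frame of holder above 0.0205 m and contact force between the fingers and flap above 0.3 N and x of panel in the frame of holder below -0.043 m), for 0.1 s.
2. the panel is home against the back stop with the flap still held open (x of panel in the frame of holder between 0.006 and 0.016 m and z of flap_lip in the frame of holder above 0.0205 m and contact force between the fingers and flap above 0.3 N), for 0.1 s.
At the end, for the whole second after the job is handed in: The panel lies flat within 4 mm of the back stop, the released flap rests on it, all at rest; pots and knife where they were (within 15 mm) (x of panel in the frame of holder between 0.006 and 0.016 m and contact force between flap and panel above 0.3 N and z of flap_lip in the frame of holder below 0.0205 m and z of panel in the frame of holder below 0.007 m and angle between panel's own z axis and vertical below 0.08 rad and linear speed of panel below 0.01 m/s and angular speed of flap below 0.1 rad/s); the robot touches nothing.
It fails at once if the flap touches the panel before the panel is home (contact force between flap and panel above 0.3 N and x of panel in the frame of holder below 0.004 m).
It fails at once if the panel is lifted or tipped (z of panel in the frame of holder above 0.012 m or angle between panel's own z axis and vertical above 0.2 rad).
It fails at once if a pot or the palette knife is moved more than 15 mm (distance of any of pot_red, pot_blue, knife from where it was at the start of the episode above 0.015 m).
It also fails if it takes over 40 s, if anything falls off the work surface, if the arm or the gripper's body presses on something with over 40 N, if the wrist force passes 120 N, or if a joint passes its speed limit or range.

### The arm

A 7-joint arm with a two-finger parallel gripper is mounted at the origin on the work surface. World frame = base frame: x ahead of the robot, y to its left, z up, the work surface at z = 0. Lengths are in mm, angles in degrees, forces in N, time in s.
With the tool pointing down it reaches from about 425 to 1025 mm from the base axis. Payload 9.4 kg.
Tool frame: the origin (TCP) lies on the centre line of the jaws, within the pads' length; the fingertips stand 8 mm ahead of it and the grasp point (between the pads) lies 11 mm behind it (tcp_to_tips is the distance from the TCP to the fingertips, in mm); z points along the fingers, y is the direction in which the jaws open and shut (so a half turn about z gives the same grasp; the last joint's range is limited). The gripper opens to 93 mm and grips with 3 to 60 N. Pads are 15 mm wide; open, the fingers measure 128 mm over their backs; the gripper's body (75 mm by 188 mm) begins 65 mm behind the grasp point.
Start: joints at [-77.561, 34.337, -0.143, 91.639, 0.103, 54.024, -4.572], TCP at [209.958, 693.932, 226.618] pointing down, gripper open.
Joint ranges: [-147.43, 147.43], [-19.82, 112.94], [-74.19, 73.91], [6.32, 146.72], [-59.91, 239.91], [6.04, 106.73], [-150.56, 150.56]. Speed limits (degrees/s): [127.2, 127.2, 172.46, 172.46, 180, 180, 180].

### API

Orientations are given as [roll, pitch, yaw] about the fixed x, y, z axes, in that order (R = Rz(yaw) Ry(pitch) Rx(roll)).
In Python, from rig import * gives the robot as it stands.
- The arm moves only by the tool drive_tool, never from a script. Its argument "commands" is text: rows parted by semicolons, each of 5 numbers parted by spaces: the gripper command: -1 is fully open, 1 is shut, values between are in proportion, then the shift along the tool's x, y, z in m, then the turn about the tool's z in rad. In form: claw tx ty tz twist; .... A call has exactly 10 rows; each row shifts and turns the commanded pose from where the row before left it, along the tool's axes as they then stand; what a row does not reach is not made up. A row lasts 1/12 s, in which the tool goes at most 41.7 mm and 7.16 degrees, less where a joint would pass 70% of its speed; a pose out of reach is approached as far as the arm can. A call with a gripper value outside its range is refused whole. The fingers move at their own pace and stop on an object; "squeeze" is the grip in N (left out, the last holds). Time passes only in rows, so rows that do not move let the fingers close, or fill a call up. It gives the time, the measured TCP pose, the force and the opening at its end, in the units of the state.
- state(): the state, without advancing time (a new reading comes with each control period).
- read_camera(name): name is "scene" or "top"; returns the picture (400x640x3 uint8, red, green, blue); there is no depth.
- camera_model(name): a dict with "intrinsics" (3x3 intrinsics, pixels), "k1" (the pictures are not rectified: a ray, as slopes to the right and down, at radius r is drawn at 1 + k1 r^2 times it, then the intrinsics apply), "R" (3x3) and "t" (3): a world point X has camera coordinates R X + t. Camera axes: x right, y down, z forward; pixel columns grow to the right and rows downward; lengths in mm; the calibration is good to about 2 mm. A picture is of the moment at which its call begins. camera_model takes no time and is no camera call.
- finish_job(): hands the job in, once; it reports no verdict.
The state is a dict: "t": time; "joint_pos": joint angles; "qvel": joint speeds; "tau": joint torques, N m; "tcp_pos": TCP position; "ee_rot": TCP orientation; "force": force on the tool from outside, world axes, zero at the start; "torque": the same for the moment, N m; "width": finger opening in mm.
Only numpy, scipy, OpenCV 4.12 (cv2) and the standard library are available. Lean on these libraries where they do the work, as an engineer would, in place of code of your own. Each camera call takes 0.05 s, during which the arm holds its last target. There are 200 camera calls.

## Working session

There is one attempt and no reset: what is moved stays moved. The work goes in short steps, Python scripts to look and compute and a tool call to move; the robot and the scene stay as the last step left them, time stands still between calls to the robot, and variables do not carry over. Pictures are saved under pics/ and viewed, about 8 in all and at most 12, crops included, and the job is handed in when it is done.

Besides the shell and the picture viewer there is one more tool, called after "Emit:" by a JSON object that holds its "name" and its "arguments", one argument or row to a line. drive_tool: Moves the arm, as the interface text tells. Its arguments: {"type":"object","properties":{"commands":{"type":"string"},"squeeze":{"type":"number"}},"required":["commands"]}

```bash
mkdir -p pics; ls
python3 - <<'E'
from rig import *
import cv2
print(state())
for n in ("scene","top"):
    cv2.imwrite(f"pics/{n}0.png",read_camera(n)[...,::-1]); print(n,camera_model(n))
E
```

```text
pics
{'t': 0.0, 'joint_pos': array([-77.56261112,  34.38569503,  -0.14565209,  91.67974442,
         0.10342764,  54.02362365,  -4.57126033]), 'qvel': array([ 0.01209503,  0.04512705, -0.06466656, -0.02529767,  0.06304658,
       -0.05959261, -0.10085559]), 'tau': array([-7.12867495e-05, -7.65078378e+01,  1.49780709e+00, -2.52357692e+01,
       -5.22584911e-02,  1.66601501e-02,  1.63695363e-04]), 'tcp_pos': array([209.81777766, 693.48695239, 225.7525165 ]), 'ee_rot': array([-1.79911456e+02,  8.43043706e-03,  1.63172445e+02]), 'force': array([ 0.54643741, -1.11658663, -0.07979322]), 'torque': array([ 0.03195861,  0.03334054, -0.0121361 ]), 'width': 93.0111951796147}
scene {'intrinsics': array([[392.71012782,   0.        , 317.41595057],
       [  0.        , 392.71012782, 194.32228082],
       [  0.        ,   0.        ,   1.        ]]), 'k1': -0.08007612608764124, 'R': array([[-0.82777638,  0.56101015, -0.00734005],
       [ 0.40690728,  0.59128609, -0.696281  ],
       [-0.38628063, -0.57935168, -0.71773177]]), 't': array([ 428.82924497, -165.12504581, 1222.61408435])}
top {'intrinsics': array([[431.49430614,   0.        , 314.85390049],
       [  0.        , 431.49430614, 200.74525434],
       [  0.        ,   0.        ,   1.        ]]), 'k1': -0.003350364611706782, 'R': array([[ 0.15261917, -0.98827585,  0.00426887],
       [-0.96651921, -0.15015806, -0.20807013],
       [ 0.20627169,  0.02762955, -0.97810459]]), 't': array([-25.11981235, 556.68197792, 991.97337712])}
```

View pics/scene0.png

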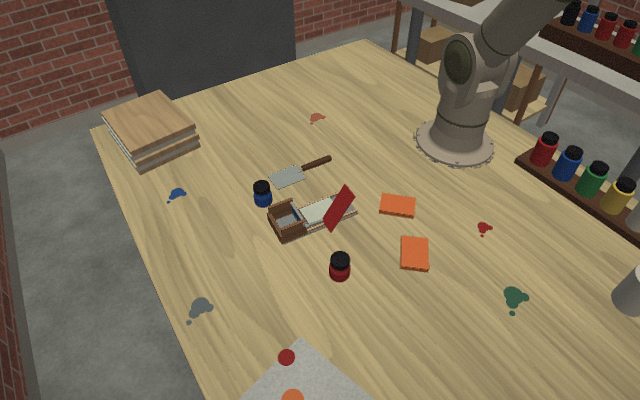

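View pics/top0.png

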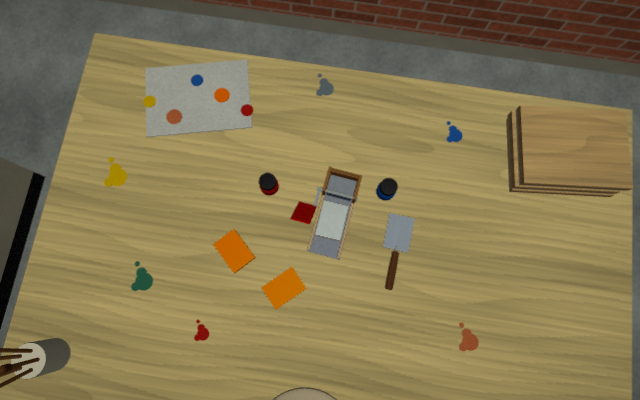

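Top view: holder with the white panel at about (333,221), red lever at (304,212), pots at (269,184) and (387,188), knife at (395,250). Panel lookalikes are two orange blocks at (234,250) and (284,288), plus the paint-spotted sheet at (198,98). I choose the white one in the holder and check it in close crops.

Run:
```python
import cv2, numpy as np
a=cv2.imread("pics/top0.png")[155:270,245:405]; b=cv2.imread("pics/scene0.png")[170:290,235:395]
cv2.imwrite("pics/ct.png",cv2.resize(a,None,fx=5,fy=5,interpolation=cv2.INTER_CUBIC))
cv2.imwrite("pics/cs.png",cv2.resize(b,None,fx=5,fy=5,interpolation=cv2.INTER_CUBIC))
```

```text
(no output)
```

View pics/ct.png

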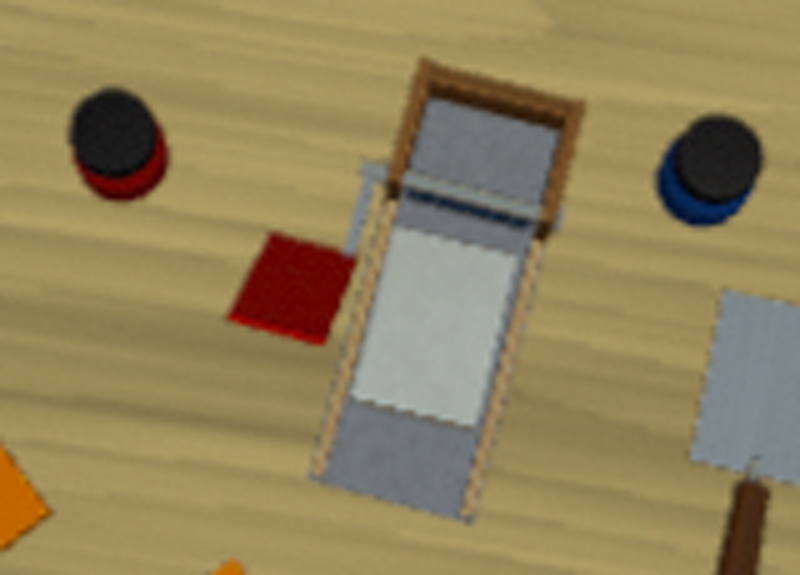

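View pics/cs.png

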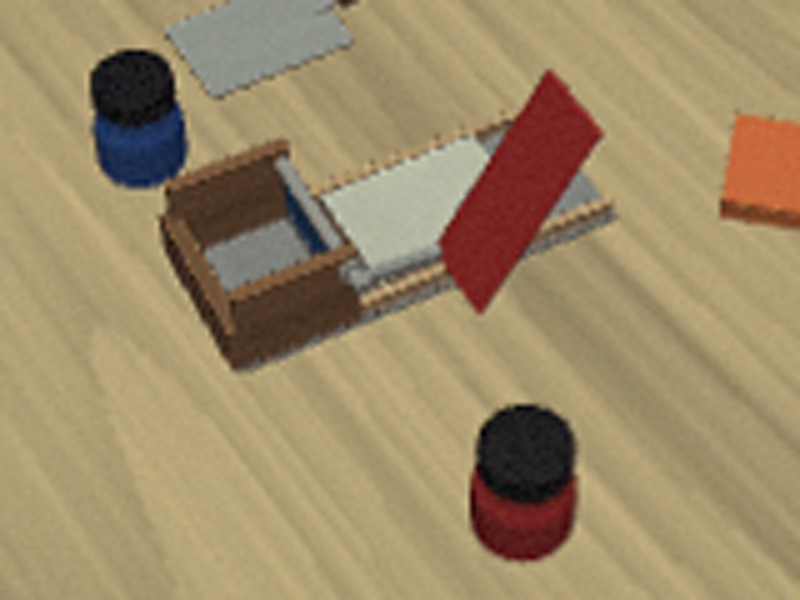

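```bash
cat > h.py <<'E'
from rig import *
import numpy as np
from scipy.optimize import least_squares
def proj(n,P):
    m=camera_model(n); c=np.atleast_2d(P)@np.array(m["R"]).T+m["t"]; s=c[:,:2]/c[:,2:]
    s=s*(1+m["k1"]*(s**2).sum(1,keepdims=True)); K=m["intrinsics"]
    return s@K[:2,:2].T+K[:2,2]
def hw(p,P):
    c,s=np.cos(p[2]),np.sin(p[2]); P=np.atleast_2d(P).astype(float)
    return np.c_[p[0]+c*P[:,0]-s*P[:,1],p[1]+s*P[:,0]+c*P[:,1],P[:,2]]
E
python3 - <<'E'
from h import *
T=[((422,60),(60,43,56)),((583,103),(60,-43,56)),((312,478),(-152,43,4)),((472,522),(-152,-43,4)),((228,318),(-102,92,135)),((323,345),(-102,46,135))]
Tp=[((352,397),(-45,32,18)),((475,428),(-45,-32,18)),((398,228),(45,32,18)),((520,258),(45,-32,18))]
S=[((548,70),(-102,46,135)),((602,132),(-102,92,135)),((613,212),(-152,43,4)),((355,250),(-5,43,56)),((230,297),(60,43,56)),((165,187),(60,-43,56)),((285,142),(-5,-43,56)),((240,370),(60,43,0))]
Sp=[((365,270),(45,32,18)),((320,195),(45,-32,18))]
px=lambda L,o:(np.array([a for a,_ in L])+.5)/5-.5+o
P3=lambda L:np.array([b for _,b in L],float)
def res(p):
    out=[]
    for n,L,Lp,o in (("top",T,Tp,(245,155)),("scene",S,Sp,(235,170))):
        out.append(proj(n,hw(p,P3(L)))-px(L,o))
        Q=P3(Lp); c,s=np.cos(p[5]),np.sin(p[5])
        Q=np.c_[p[3]+c*Q[:,0]-s*Q[:,1],p[4]+s*Q[:,0]+c*Q[:,1],Q[:,2]]
        out.append(proj(n,hw(p,Q))-px(Lp,o))
    return np.vstack(out).ravel()
best=min((least_squares(res,[x,0,y,-60,0,0],loss="soft_l1") for x in(500,700) for y in(-1.5,0,1.5,3)),key=lambda r:r.cost)
p=best.x; np.save("p.npy",p); print(p,np.degrees(p[2]),best.cost); print(res(p).reshape(-1,2).round(1))
# pots etc, at z=62 lid
def ray(n,uv,z):
    return least_squares(lambda q:(proj(n,[q[0],q[1],z])-uv).ravel(),[600,0]).x
for nm,c in (("red",(113,132)),("blue",(718,158))):
    w=ray("top",np.array(c)/5+(245,155),62); d=w-p[:2]; c,s=np.cos(p[2]),np.sin(p[2]); print(nm,w,"holder",d@[c,s],d@[-s,c])
for k,P in dict(pad=(-72,69,88),lend=(-102,69,135),lever_down=(-110,69,8),rear=(p[3]-45,p[4],11)).items(): print(k,hw(p,P))
E
```

```text
Traceback (most recent call last):
  File "h.py", line 5, in proj
    m=camera_model(n); c=np.atleast_2d(P)@np.array(m["R"]).T+m["t"]; s=c[:,:2]/c[:,2:]
ValueError: time passes only in moves, steps and waits
```

```bash
cat > h.py <<'E'
from rig import *
import numpy as np
from scipy.optimize import least_squares
CM={n:camera_model(n) for n in("top","scene")}
def proj(n,P):
    m=CM[n]; c=np.atleast_2d(P)@np.array(m["R"]).T+m["t"]; s=c[:,:2]/c[:,2:]
    s=s*(1+m["k1"]*(s**2).sum(1,keepdims=True)); K=m["intrinsics"]
    return s@K[:2,:2].T+K[:2,2]
def hw(p,P):
    c,s=np.cos(p[2]),np.sin(p[2]); P=np.atleast_2d(P).astype(float)
    return np.c_[p[0]+c*P[:,0]-s*P[:,1],p[1]+s*P[:,0]+c*P[:,1],P[:,2]]
def ray(n,uv,z):
    return least_squares(lambda q:(proj(n,[q[0],q[1],z])-uv).ravel(),[600,0]).x
def toh(p,w):
    d=np.asarray(w)[:2]-p[:2]; c,s=np.cos(p[2]),np.sin(p[2]); return np.array([d@[c,s],d@[-s,c]])
E
cat > fit.py <<'E'
from h import *
T=[((422,60),(60,43,56)),((583,103),(60,-43,56)),((312,478),(-152,43,4)),((472,522),(-152,-43,4)),((228,318),(-102,92,135)),((323,345),(-102,46,135))]
Tp=[((352,397),(-45,32,18)),((475,428),(-45,-32,18)),((398,228),(45,32,18)),((520,258),(45,-32,18))]
S=[((548,70),(-102,46,135)),((602,132),(-102,92,135)),((613,212),(-152,43,4)),((355,250),(-5,43,56)),((230,297),(60,43,56)),((165,187),(60,-43,56)),((285,142),(-5,-43,56)),((240,370),(60,43,0))]
Sp=[((365,270),(45,32,18)),((320,195),(45,-32,18))]
px=lambda L,o:(np.array([a for a,_ in L])+.5)/5-.5+o
P3=lambda L:np.array([b for _,b in L],float)
def res(p):
    out=[]
    for n,L,Lp,o in (("top",T,Tp,(245,155)),("scene",S,Sp,(235,170))):
        out.append(proj(n,hw(p,P3(L)))-px(L,o))
        Q=P3(Lp); c,s=np.cos(p[5]),np.sin(p[5])
        Q=np.c_[p[3]+c*Q[:,0]-s*Q[:,1],p[4]+s*Q[:,0]+c*Q[:,1],Q[:,2]]
        out.append(proj(n,hw(p,Q))-px(Lp,o))
    return np.vstack(out).ravel()
best=min((least_squares(res,[x,0,y,-60,0,0],loss="soft_l1") for x in(500,700) for y in(-1.5,0,1.5,3)),key=lambda r:r.cost)
p=best.x; np.save("p.npy",p); print(p.round(3),np.degrees(p[2]),best.cost); print(res(p).reshape(-1,2).round(1).tolist())
for nm,c in (("red",(113,132)),("blue",(718,158))):
    w=ray("top",np.array(c)/5+(245,155),62); print(nm,w,"holder",toh(p,w))
for k,P in dict(pad=(-72,69,88),lend=(-102,69,135),lever_down=(-110,69,8),rear=(p[3]-45,p[4],11)).items(): print(k,hw(p,P))
E
python3 fit.py
```

```text
[ 5.81619e+02  4.30600e+00 -1.12000e-01 -6.17640e+01  3.01000e-01
 -5.00000e-03] -6.432628679261622 7.596110471442434
[[-0.5, -0.3], [0.9, -0.0], [-0.9, 0.7], [0.3, 1.0], [-0.2, -0.3], [0.6, -0.3], [-0.1, -0.2], [0.1, 0.5], [0.2, -0.4], [0.3, 0.2], [-0.5, -0.3], [-0.8, 0.1], [0.6, 0.6], [0.8, 0.3], [0.7, 0.9], [-0.6, -1.2], [-0.6, -1.2], [0.4, 0.9], [1.4, 1.6], [-0.7, -0.4]]
red [583.35561431 182.03625395] holder [-18.18678196 176.80605073]
blue [ 615.89970947 -112.5485822 ] holder [  47.15619051 -112.27808887]
pad [[517.80315532  80.93787547  88.        ]]
lend [[487.99202695  84.29892076 135.        ]]
lever_down [[480.04239272  85.1951995    8.        ]]
rear [[475.56105516  16.56593751  11.        ]]
```

Emit:
{"name": "drive_tool", "arguments": {
  "commands": "0 0 0 0 -0.018; 0 0 0 0 -0.018; 0 0 0 0 -0.018; 0 0 0 0 -0.018; 0 0 0 0 -0.018; 0 0 0 0 -0.018; 0 0 0 0 -0.018; 0 0 0 0 -0.018; 0 0 0 0 -0.018; 0 0 0 0 -0.019"
}}

```text
t: 0.93
tcp_pos: [210.0, 694.0, 226.6]
ee_rot: [180.0, 0.0, 173.6]
force: [0.2, -0.5, 0.1]
width: 46.6
```

```bash
cat > st.py <<'E'
from h import *
import sys
p=np.load("p.npy"); s=state(); print("t",s["t"],"rpy",s["ee_rot"].round(2),"yaw err",(s["ee_rot"][2]-180-np.degrees(p[2])+180)%360-180,"w",s["width"].round(1),"F",s["force"].round(1),"q",s["joint_pos"].round(1))
h=toh(p,s["tcp_pos"]); z=s["tcp_pos"][2]-8; print("holder x,y,tipz",h.round(1),round(z,1))
if len(sys.argv)>3:
    g=[float(a) for a in sys.argv[1:4]]
    a=np.radians(s["ee_rot"][2])-p[2]; d=np.array(g[:2])-h; c,n=np.cos(a),np.sin(a)
    print("tool shift mm",(d@[c,n]).round(1),(d@[n,-c]).round(1),round(z-g[2],1))
E
python3 st.py -82 29 150
```

```text
Traceback (most recent call last):
  File "st.py", line 3, in <module>
    p=np.load("p.npy"); s=state(); print("t",s["t"],"rpy",s["ee_rot"].round(2),"yaw err",(s["ee_rot"][2]-180-np.degrees(p[2])+180)%360-180,"w",s["width"].round(1),"F",s["force"].round(1),"q",s["joint_pos"].round(1))
                                                                                                                                               ^^^^^^^^^^^^^^^^
AttributeError: 'float' object has no attribute 'round'
```

```bash
sed -i 's/s\["width"\].round(1)/round(s["width"],1)/' st.py; python3 st.py -82 29 190
```

```text
t 0.9333 rpy [180.     0.   173.64] yaw err 0.07628867114374316 w 46.6 F [ 0.2 -0.5  0.1] q [-75.8  34.4  -3.   91.5   2.1  54.2   4.1]
holder x,y,tipz [-446.6  643.7] 218.6
tool shift mm -363.8 -615.2 28.6
```

Emit:
{"name": "drive_tool", "arguments": {
  "commands": "0 -0.018 -0.031 0 0; 0 -0.018 -0.031 0 0; 0 -0.018 -0.031 0 0; 0 -0.018 -0.031 0 0; 0 -0.018 -0.031 0 0; 0 -0.018 -0.031 0 0; 0 -0.018 -0.031 0 0; 0 -0.018 -0.031 0 0; 0 -0.018 -0.031 0 0; 0 -0.018 -0.031 0 0"
}}

```text
t: 1.77
tcp_pos: [354.4, 364.1, 226.9]
ee_rot: [180.0, 0.0, 173.6]
force: [0.5, -0.1, 1.0]
width: 46.7
```

```bash
python3 st.py -82 29 170
```

```text
t 1.7667 rpy [1.7997e+02 3.0000e-02 1.7360e+02] yaw err 0.035401713831646475 w 46.7 F [ 0.5 -0.1  1. ] q [-49.8  19.6  -3.1 119.6   1.6  40.8  29.7]
holder x,y,tipz [-266.1  332.1] 218.9
tool shift mm -183.9 -303.2 48.9
```

Emit:
{"name": "drive_tool", "arguments": {
  "commands": "0 -0.02 -0.032 0 0; 0 -0.02 -0.032 0 0; 0 -0.02 -0.032 0 0; 0 -0.02 -0.032 0 0; 0 -0.02 -0.032 0 0; 0 -0.02 -0.032 0 0; 0 -0.02 -0.032 0 0; 0 -0.02 -0.032 0 0; 0 -0.02 -0.032 0 0; 0 0 -0.012 0.015 0"
}}

```text
t: 2.6
tcp_pos: [503.3, 42.3, 213.7]
ee_rot: [-180.0, 0.4, 173.3]
force: [-0.3, -0.2, 0.3]
width: 46.4
```

```bash
python3 st.py -82 29 150
python3 - <<'E'
from h import *; import cv2
for n in("top","scene"):
    a=read_camera(n)[...,::-1]; a=a[120:290,225:425] if n=="top" else a[100:290,225:425]
    cv2.imwrite(f"pics/{n}1.png",cv2.resize(a,None,fx=2,fy=3,interpolation=cv2.INTER_CUBIC) if 0 else cv2.resize(a,None,fx=3,fy=3,interpolation=cv2.INTER_CUBIC))
E
```

```text
t 2.6 rpy [-180.      0.38  173.27] yaw err -0.2928542102984011 w 46.4 F [-0.3 -0.2  0.3] q [-12.2  20.2   1.2 121.2  -0.5  38.2  72.6]
holder x,y,tipz [-82.1  29. ] 205.7
tool shift mm -0.1 -0.0 55.7
```

View pics/scene1.png

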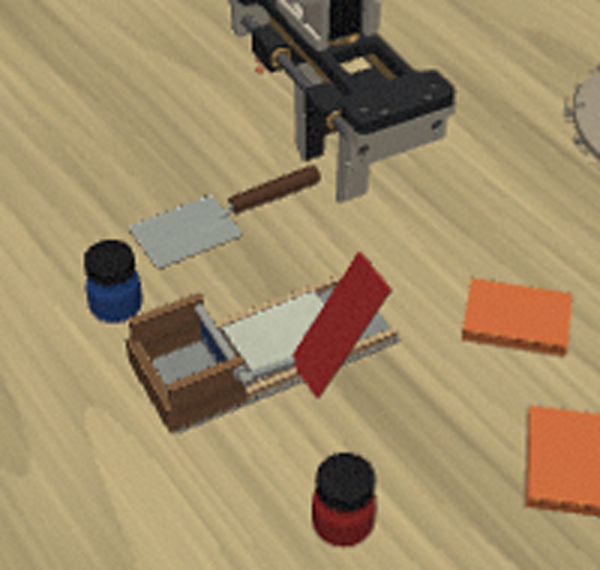

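The gripper stands above the lever, with the left fingertip at about crop (350,198), i.e. image (342,166). The lever and panel are untouched. Next: compare the predicted fingertip pixels, then descend.

Run:
```python
from h import *
p=np.load("p.npy")
for P in [(-89.5,52.2,205.7),(-74.5,52.2,205.7),(-74.5,69.7,205.7),(-89.5,69.7,205.7),(-74.5,5.8,205.7),(-74.5,-11.7,205.7)]:
    print(P,((proj("scene",hw(p,P))-(225,100))*3).round(0))
```

```text
(-89.5, 52.2, 205.7) [[349. 190.]]
(-74.5, 52.2, 205.7) [[331. 197.]]
(-74.5, 69.7, 205.7) [[344. 212.]]
(-89.5, 69.7, 205.7) [[362. 205.]]
(-74.5, 5.8, 205.7) [[300. 160.]]
(-74.5, -11.7, 205.7) [[289. 147.]]
```

Emit:
{"name": "drive_tool", "arguments": {
  "commands": "0 0 0 0.01 0; 0 0 0 0.01 0; 0 0 0 0.01 0; 0 0 0 0.01 0; 0 0 0 0.01 0; 0 0 0 0.01 0; 0 0 0 0 0; 0 0 0 0 0; 0 0 0 0 0; 0 0 0 0 0"
}}

```text
t: 3.53
tcp_pos: [499.3, 47.3, 152.0]
ee_rot: [180.0, 0.0, 173.5]
force: [-0.2, 0.6, -0.1]
width: 46.5
```

```bash
python3 st.py -82 29 60
```

```text
t 3.5333 rpy [1.7999e+02 4.0000e-02 1.7353e+02] yaw err -0.03304561612642942 w 46.5 F [-0.2  0.6 -0.1] q [-12.4  25.5   0.7 124.8  -0.6  29.7  72.2]
holder x,y,tipz [-86.6  33.5] 144.0
tool shift mm -4.6 -4.5 84.0
```

Emit:
{"name": "drive_tool", "arguments": {
  "commands": "0 -0.0045 -0.0045 0 0; 0 0 0 0 0; 0 0 0 0.008 0; 0 0 0 0.008 0; 0 0 0 0.008 0; 0 0 0 0.008 0; 0 0 0 0.008 0; 0 0 0 0.008 0; 0 0 0 0 0; 0 0 0 0 0"
}}

```text
t: 4.37
tcp_pos: [503.1, 42.3, 103.0]
ee_rot: [-180.0, -0.0, 173.5]
force: [1.1, 0.7, 0.9]
width: 46.3
```

```bash
python3 st.py -90 29 50
python3 - <<'E'
from h import *; import cv2
o=[]
for n in("top","scene"):
    a=read_camera(n)[...,::-1]; a=a[150:270,245:405] if n=="top" else a[150:270,235:395]
    o.append(cv2.resize(a,None,fx=4.9,fy=4.9,interpolation=cv2.INTER_CUBIC)[:, :])
cv2.imwrite("pics/scene2.png",o[1])
E
```

```text
t 4.3667 rpy [-1.7999e+02 -3.0000e-02  1.7354e+02] yaw err -0.031088200193863713 w 46.3 F [1.1 0.7 0.9] q [-11.5  30.5   0.4 126.4  -0.5  23.1  72.8]
holder x,y,tipz [-82.3  29. ] 95.0
tool shift mm 7.7 0.0 45.0
```

View pics/scene2.png

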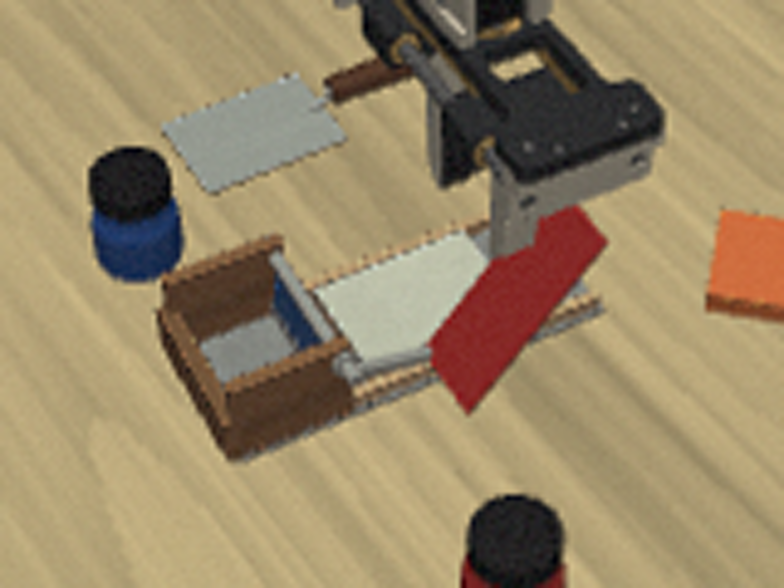

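The left fingertip at (515,252) presses the lever, overlapping its inner edge, and the lever end has dropped to (605,240). I'll shift 4 mm outward and continue down.

Emit:
{"name": "drive_tool", "arguments": {
  "commands": "0 0.001 0.004 0.007 0; 0 0.001 0 0.007 0; 0 0.001 0 0.007 0; 0 0.001 0 0.007 0; 0 0.001 0 0.007 0; 0 0.001 0 0.007 0; 0 0.001 0 0.007 0; 0 0.001 0 0.007 0; 0 0 0 0.006 0; 0 0 0 0 0"
}}

```text
t: 5.3
tcp_pos: [495.5, 47.2, 40.5]
ee_rot: [-180.0, -0.0, 173.5]
force: [2.2, -0.4, 2.5]
width: 46.6
```

```bash
python3 st.py -120 33 26
```

```text
t 5.3 rpy [-1.7999e+02 -4.0000e-02  1.7353e+02] yaw err -0.033569194326389606 w 46.6 F [ 2.2 -0.4  2.5] q [-12.1  36.9   0.2 129.2  -0.5  14.   72.1]
holder x,y,tipz [-90.4  32.9] 32.5
tool shift mm 29.6 0.0 6.5
```

Emit:
{"name": "drive_tool", "arguments": {
  "commands": "0 0.005 0 0.001 0; 0 0.005 0 0.001 0; 0 0.005 0 0.001 0; 0 0.005 0 0.001 0; 0 0.005 0 0.001 0; 0 0.0045 0 0 0; 0 0 0 0 0; 0 0 0 0 0; 0 0 0 0.002 0; 0 0 0 0 0"
}}

```text
t: 6.13
tcp_pos: [465.9, 50.5, 34.4]
ee_rot: [-180.0, -0.0, 173.5]
force: [-1.9, -0.7, 1.7]
width: 46.4
```

```bash
python3 st.py -120 33 9.5;  python3 - <<'E'
from h import *; import cv2
o=[]
for n in("top","scene"):
    a=read_camera(n)[...,::-1]; a=a[160:270,245:405] if n=="top" else a[160:270,245:405]
    o.append(cv2.resize(a,None,fx=5,fy=5,interpolation=cv2.INTER_CUBIC)[:, :])
cv2.imwrite("pics/scene3.png",o[1]);cv2.imwrite("pics/top3.png",o[0])
E
```

```text
t 6.1333 rpy [-1.7999e+02 -4.0000e-02  1.7354e+02] yaw err -0.022885180928852833 w 46.4 F [-1.9 -0.7  1.7] q [-13.3  36.9   0.2 133.1  -0.9  10.1  71.3]
holder x,y,tipz [-120.2   32.9] 26.4
tool shift mm -0.2 0.1 16.9
```

View pics/scene3.png

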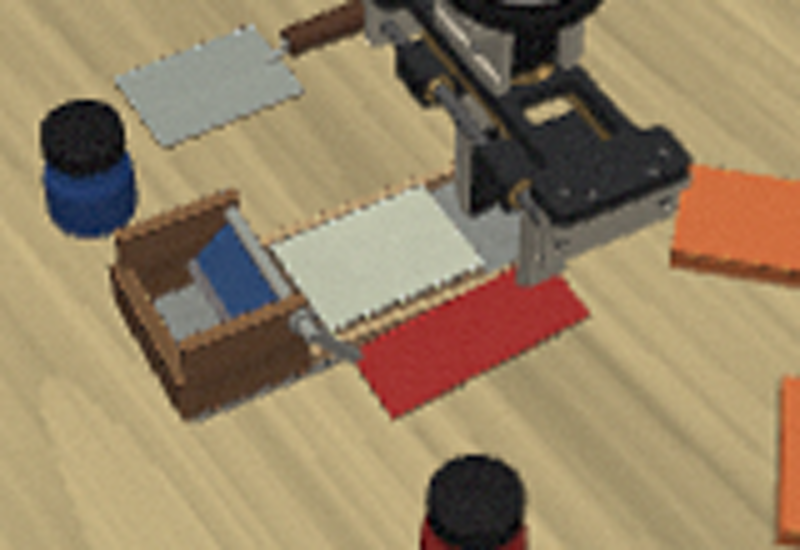

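Run:
```python
from h import *
p=np.load("p.npy")
f=lambda n,P:((proj(n,hw(p,P))-(245,160)+.5)*5-.5).round(0)
for P in [(-112.7,9.7,26.4),(-112.7,-2,26.4),(-127.7,9.7,26.4),(-112.7,56,26.4),(-112.7,68,26.4),(-127.7,68,26.4),(-106.8,32,18),(-106.8,-32,18),(-16.8,32,18),(-16.8,-32,18)]:
    print(P,f("scene",P),f("top",P))
```

```text
(-112.7, 9.7, 26.4) [[469. 220.]] [[393. 393.]]
(-112.7, -2, 26.4) [[458. 205.]] [[416. 399.]]
(-127.7, 9.7, 26.4) [[494. 210.]] [[385. 422.]]
(-112.7, 56, 26.4) [[515. 280.]] [[303. 368.]]
(-112.7, 68, 26.4) [[528. 296.]] [[279. 362.]]
(-127.7, 68, 26.4) [[554. 285.]] [[271. 391.]]
(-106.8, 32, 18) [[480. 264.]] [[352. 372.]]
(-106.8, -32, 18) [[420. 183.]] [[477. 405.]]
(-16.8, 32, 18) [[322. 328.]] [[399. 201.]]
(-16.8, -32, 18) [[266. 243.]] [[521. 234.]]
```

View pics/top3.png

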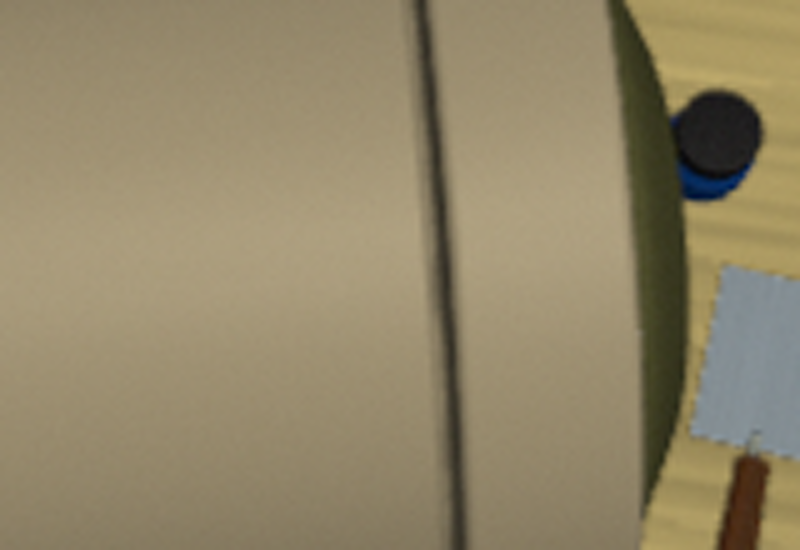

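The flap (blue, (240,270)) is open and the panel is still outside with its rear edge at (425,187)–(487,265). The right fingertip at (470,213) is just behind it. The top view is blocked by the arm. I'll back off 3 mm more, then go down.

Emit:
{"name": "drive_tool", "arguments": {
  "commands": "0 0.003 0 0 0; 0 0 0 0 0; 0 0 0 0.003 0; 0 0 0 0.003 0; 0 0 0 0.003 0; 0 0 0 0.003 0; 0 0 0 0.003 0; 0 0 0 0.001 0; 0 0 0 0 0; 0 0 0 0 0"
}}

```text
t: 7.07
tcp_pos: [463.0, 50.8, 18.5]
ee_rot: [-180.0, -0.0, 173.5]
force: [0.5, 1.0, 1.6]
width: 46.4
```

```bash
python3 st.py -42.5 33 9
```

```text
t 7.0667 rpy [-1.7999e+02 -3.0000e-02  1.7354e+02] yaw err -0.023019071897635968 w 46.4 F [0.5 1.  1.6] q [-1.340e+01  3.870e+01  1.000e-01  1.338e+02 -7.000e-01  7.500e+00
  7.100e+01]
holder x,y,tipz [-123.1   33. ] 10.5
tool shift mm -80.6 0.1 1.5
```

Emit:
{"name": "drive_tool", "arguments": {
  "commands": "0 -0.004 0 0.0005 0; 0 -0.005 0 0.0005 0; 0 -0.005 0 0 0; 0 -0.005 0 0 0; 0 -0.005 0 0 0; 0 -0.005 0 0 0; 0 -0.005 0 0 0; 0 -0.005 0 0 0; 0 -0.005 0 0 0; 0 -0.003 0 0 0"
}}

```text
t: 7.9
tcp_pos: [510.7, 45.5, 17.7]
ee_rot: [180.0, 0.0, 173.5]
force: [-1.6, 0.3, 1.7]
width: 46.6
```

```bash
python3 st.py -42.5 33 9;  python3 - <<'E'
from h import *; import cv2
a=read_camera("scene")[160:270,245:405,::-1]
cv2.imwrite("pics/scene4.png",cv2.resize(a,None,fx=5,fy=5,interpolation=cv2.INTER_CUBIC))
E
```

```text
t 7.9 rpy [1.7999e+02 2.0000e-02 1.7353e+02] yaw err -0.036191475673120976 w 46.6 F [-1.6  0.3  1.7] q [-1.150e+01  3.980e+01  0.000e+00  1.278e+02 -1.000e-01  1.240e+01
  7.220e+01]
holder x,y,tipz [-75.1  33. ] 9.7
tool shift mm -32.6 0.0 0.7
```

View pics/scene4.png

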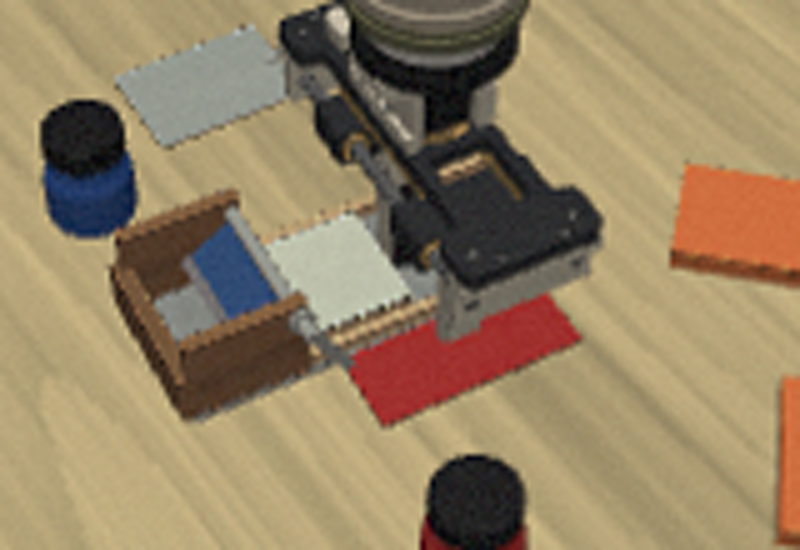

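The panel is going straight in under the open flap, its rear edge now at (350,215)–(410,300), with the lever flat and held. I'll carry on gently.

Emit:
{"name": "drive_tool", "arguments": {
  "commands": "0 -0.004 0 0.0003 0; 0 -0.005 0 0.0002 0; 0 -0.005 0 0 0; 0 -0.005 0 0 0; 0 -0.003 0 0 0; 0 -0.0015 0 0 0; 0 -0.0015 0 0 0; 0 -0.0015 0 0 0; 0 0 0 0 0; 0 0 0 0 0"
}}

```text
t: 8.78
tcp_pos: [536.5, 42.6, 17.2]
ee_rot: [180.0, 0.0, 173.5]
force: [-1.1, -0.1, 2.7]
width: 46.6
```

```bash
python3 st.py -42.5 33 9
```

```text
t 8.7833 rpy [1.8000e+02 3.0000e-02 1.7353e+02] yaw err -0.03285656443887319 w 46.6 F [-1.1 -0.1  2.7] q [-1.050e+01  4.050e+01 -1.000e-01  1.244e+02  2.000e-01  1.500e+01
  7.280e+01]
holder x,y,tipz [-49.2  32.9] 9.2
tool shift mm -6.7 0.1 0.2
```

Emit:
{"name": "drive_tool", "arguments": {
  "commands": "0 -0.0015 0 0 0; 0 -0.0015 0 0 0; 0 -0.001 0 0 0; 0 -0.001 0 0 0; 0 -0.001 0 0 0; 0 0 0 0 0; 0 0 0 0 0; 0 0 0 0 0; 0 0 0 0 0; 0 0 0 0 0"
}}

```text
t: 9.62
tcp_pos: [542.3, 41.9, 17.2]
ee_rot: [-180.0, 0.0, 173.5]
force: [-1.4, -0.1, 2.5]
width: 46.6
```

```bash
python3 st.py -42.5 33 9
```

```text
t 9.6167 rpy [-1.8000e+02  2.0000e-02  1.7354e+02] yaw err -0.030790244861861993 w 46.6 F [-1.4 -0.1  2.5] q [-1.030e+01  4.070e+01 -1.000e-01  1.237e+02  2.000e-01  1.560e+01
  7.290e+01]
holder x,y,tipz [-43.3  32.9] 9.2
tool shift mm -0.8 0.1 0.2
```

Emit:
{"name": "drive_tool", "arguments": {
  "commands": "0 -0.001 0 0 0; 0 0 0 0 0; 0 -0.001 0 0 0; 0 0 0 0 0; 0 0 0 0 0; 0 0 0 0 0; 0 0 0 0 0; 0 0 0 0 0; 0 0 0 0 0; 0 0 0 0 0"
}}

```text
t: 10.45
tcp_pos: [542.4, 41.9, 17.0]
ee_rot: [-180.0, -0.2, 173.5]
force: [-6.8, 1.4, 6.6]
width: 46.6
```

```bash
python3 st.py -42.5 33 9
```

```text
t 10.45 rpy [-1.7997e+02 -1.7000e-01  1.7354e+02] yaw err -0.0228720741085624 w 46.6 F [-6.8  1.4  6.6] q [-1.030e+01  4.070e+01 -1.000e-01  1.235e+02  2.000e-01  1.590e+01
  7.300e+01]
holder x,y,tipz [-43.2  32.9] 9.0
tool shift mm -0.7 0.1 0.0
```

Stall at holder x −43.2, against −42.5 expected at home, with the force rising to 7 N: the panel is against the stop. I'll back the finger off with the lever still held, then let it up slowly.

Emit:
{"name": "drive_tool", "arguments": {
  "commands": "0 0.002 0 0 0; 0 0.002 0 0 0; 0 0.003 0 0 0; 0 0.005 0 0 0; 0 0.006 0 0 0; 0 0.006 0 0 0; 0 0.006 0 0 0; 0 0.004 0 0 0; 0 0 0 0 0; 0 0 0 0 0"
}}

```text
t: 11.28
tcp_pos: [509.5, 45.6, 17.0]
ee_rot: [-180.0, -0.1, 173.6]
force: [0.6, 0.6, 1.8]
width: 46.5
```

Emit:
{"name": "drive_tool", "arguments": {
  "commands": "0 0 0 -0.003 0; 0 0 0 -0.003 0; 0 0 0 -0.003 0; 0 0 0 -0.003 0; 0 0 0 -0.003 0; 0 0 0 -0.003 0; 0 0 0 -0.003 0; 0 0 0 -0.003 0; 0 0 0 -0.003 0; 0 0 0 -0.003 0"
}}

```text
t: 12.12
tcp_pos: [510.6, 45.5, 47.4]
ee_rot: [180.0, 0.0, 173.5]
force: [0.7, 0.1, -0.5]
width: 46.6
```

Emit:
{"name": "drive_tool", "arguments": {
  "commands": "0 0 0 -0.004 0; 0 0 0 -0.006 0; 0 0 0 -0.01 0; 0 0 0 -0.015 0; 0 0 0 -0.02 0; 0 0 0 -0.02 0; 0 0 0 -0.02 0; 0 0 0 -0.02 0; 0 0 0 -0.02 0; 0 0 0 0 0"
}}

```text
t: 12.95
tcp_pos: [511.9, 45.6, 186.2]
ee_rot: [179.9, 0.3, 173.5]
force: [0.6, -0.4, 0.8]
width: 46.4
```

Emit:
{"name": "drive_tool", "arguments": {
  "commands": "0 0.01 0.02 -0.01 0; 0 0.01 0.03 0 0; 0 0.01 0.03 0 0; 0 0.01 0.03 0 0; 0 0.01 0.03 0 0; 0 0.01 0.03 0 0; 0 0.01 0.03 0 0; 0 0.01 0.03 0 0; 0 0 0.02 0 0; 0 0 0 0 0"
}}

```text
t: 13.78
tcp_pos: [458.1, 308.1, 192.1]
ee_rot: [179.9, 0.0, 173.9]
force: [-0.9, -0.1, 0.6]
width: 46.7
```

```bash
python3 st.py;  python3 - <<'E'
from h import *; import cv2
a=read_camera("scene")[160:270,245:405,::-1]
cv2.imwrite("pics/scene5.png",cv2.resize(a,None,fx=5,fy=5,interpolation=cv2.INTER_CUBIC))
a=read_camera("top")[155:270,245:405,::-1]
cv2.imwrite("pics/top5.png",cv2.resize(a,None,fx=5,fy=5,interpolation=cv2.INTER_CUBIC))
E
```

```text
t 13.7833 rpy [179.86   0.   173.87] yaw err 0.3038475476975293 w 46.7 F [-0.9 -0.1  0.6] q [-39.9  25.    0.2 116.5  -0.3  38.3  44.4]
holder x,y,tipz [-156.7  288. ] 184.1
```

View pics/scene5.png

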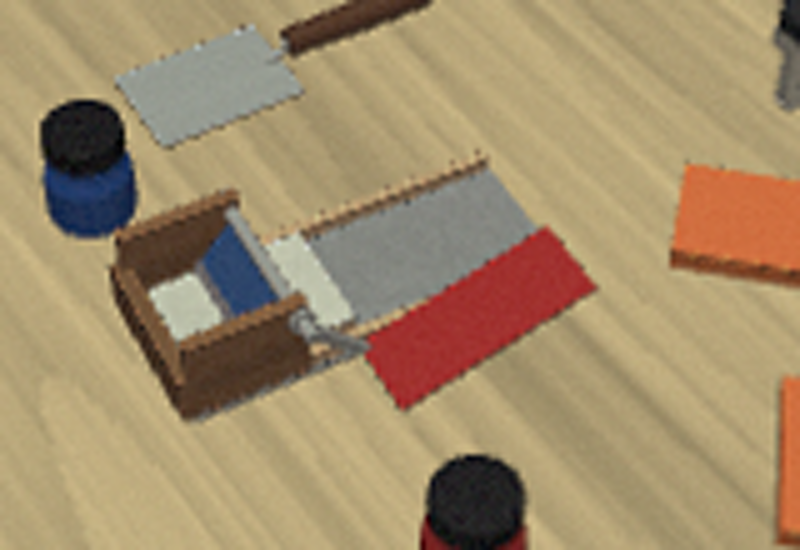

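View pics/top5.png

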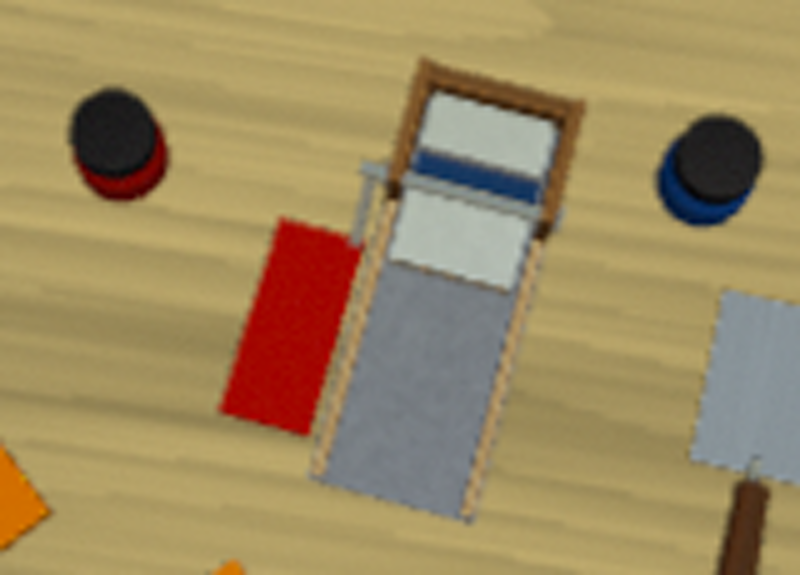

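The panel lies under the flap. Its front edge is at the stop (top view (435,92)–(557,125)) and its rear edge at (388,262)–(512,291). The flap rests on it and the lever is part-way up; the pots and knife are unmoved. I'll let things settle, check panel x by number, and hand in.

Emit:
{"name": "drive_tool", "arguments": {
  "commands": "0 0 0 0 0; 0 0 0 0 0; 0 0 0 0 0; 0 0 0 0 0; 0 0 0 0 0; 0 0 0 0 0; 0 0 0 0 0; 0 0 0 0 0; 0 0 0 0 0; 0 0 0 0 0"
}}

```text
t: 14.72
tcp_pos: [459.0, 303.0, 192.1]
ee_rot: [-180.0, 0.0, 173.5]
force: [0.3, 0.9, -0.8]
width: 47.1
```

Run:
```python
from h import *
p=np.load("p.npy")
for u in((388,262),(512,291)): print(toh(p,ray("top",(np.array(u)+.5)/5-.5+(245,155),18))+(45,0))
print(((proj("top",hw(p,[(-130,92,8),(-123,92,51)]))-(245,155)+.5)*5-.5).round())
finish_job()
```

```text
[ 8.9298177  32.60968335]
[ 10.98806929 -31.46696999]
[[225. 412.]
 [224. 387.]]
the job is handed in; nothing more can be done
```

The panel is loaded and the job is handed in, at about 15 s of the 40 s allowed; no verdict was reported.

I pressed the lever down with the left fingertip and held the flap open. With the right fingertip I pushed the panel in until it stopped: the tool stalled at holder x −43.2 (−42.5 expected) and the force rose to 7 N. I then backed the finger off with the lever still held, let the lever up slowly and moved clear.

**Last checks:**
- **Panel position:** the top picture gives panel x of 8.9 and 11.0 mm at the two rear corners, so about 10 mm (the home value; 6 to 16 allowed).
- **Flap and lever:** in both pictures the flap lies on the panel with the lever part-way up. The flap-on-panel contact force could not be measured.
- **Bystanders:** the pots and the knife look unmoved.
- **Tool force:** about 1 N, which is sensor noise, so the robot is touching nothing.

**Disagreements:**
- **Scene camera:** its pixels for the panel were a few mm off my fit before the push. I gave the finger 3 mm more room before lowering it behind the panel.
- **Lever end:** my final numeric check used a wrong x (−123 instead of about −135), so I set it aside. Roughly corrected, it agrees with the picture, though the fully-down position projects to nearly the same place in that view.

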